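Stand a cover plate on edge against an angle plate and back it with a V-block

ROBOT

A 6-joint arm with a two-finger parallel gripper is mounted at the origin on the work surface. World frame = base frame: x ahead of the robot, y to its left, z up, the work surface at z = 0. Lengths are in m, angles in degrees, forces in N, time in s.
With the tool pointing down it reaches from about 0.3 to 0.85 m from the base axis. Payload 4.2 kg.
Tool frame: the origin (TCP) lies at the centre of the arm's flange, where the gripper is bolted on; the fingertips stand 191 mm ahead of it and the grasp point (between the pads) lies 172 mm ahead of it (env.tip_reach is the z of the fingertips in the tool frame, in m); z points along the fingers, y is the line along which they close (so a half turn about z gives the same grasp; the last joint's range is limited). The gripper opens to 91 mm and grips with 3 to 60 N. Pads are 32 mm wide; open, the fingers measure 118 mm over their backs; the gripper's body (76 mm by 178 mm) begins 60 mm behind the grasp point.
Start: joints at [62.796, 18.312, 89.639, -0, 72.044, -1.146], TCP at [0.253, 0.517, 0.405] pointing down, gripper open.
Joint ranges: [-177.97, 177.97], [-48.28, 115.42], [12.27, 149.76], [-77.06, 257.06], [2.81, 150.46], [-146.56, 146.56]. Speed limits (degrees/s): [147.25, 147.25, 180, 180, 180, 180].

INTERFACE

Orientations are given as a 3x3 rotation matrix whose columns are the frame's x, y, z axes.
In Python, from plant import env gives the robot as it stands.
- The arm moves only by the tool arm_command, never from a script. Its argument "rows" is a list of rows, each a list of 2 entries, a list of its own where there are three numbers: the shift along the tool's x, y, z in m, then the turn, a rotation vector about the tool's x, y, z in degrees. In form: [[[tx, ty, tz], [ax, ay, az]], ...]. A call has 1 to 20 rows; each row shifts and turns the commanded pose from where the row before left it, along the tool's axes as they then stand; what a row does not reach is not made up. A row lasts 1/10 s, in which the tool goes at most 50 mm and 8.59 degrees, less where a joint would pass 70% of its speed; a pose out of reach is approached as far as the arm can. A call with a gripper value outside its range is refused whole. "fingers" is the closure, from 0 (fully open) to 1 (shut), set as the call begins (left out, the last holds). The fingers move at their own pace and stop on an object; "squeeze" is the grip in N (left out, the last holds). Time passes only in rows, so rows that do not move let the fingers close. It gives the time, the measured TCP pose, the force, the opening and the grip force at its end, in the units of the state.
- env.sense(): the state, without advancing time (a new reading comes with each control period).
- env.grab_frame(name): name is "scene" or "top" or "wrist"; returns the picture (384x512x3 uint8, red, green, blue); there is no depth.
- env.camera_model(name): a dict with "camera_matrix" (3x3 intrinsics, pixels), "k1" (the pictures are not rectified: a ray, as slopes to the right and down, at radius r is drawn at 1 + k1 r^2 times it, then the intrinsics apply), "position" and "orientation" of the camera in the world. Camera axes: x right, y up, looking along -z (the intrinsics and any distortion apply to the point x, -y, -z); pixel columns grow to the right and rows downward; lengths in m; the calibration is good to about 2 mm. A picture is of the moment at which its call begins: read the wrist's pose just before it. camera_model takes no time and is no camera call; for the wrist camera it gives the pose at the moment of the call.
- env.finish_job(): hands the job in; it is judged then, once.
The state is a dict: "time_s": time; "qpos": joint angles; "dq": joint speeds; "tau": joint torques, N m; "tcp_pos": TCP position; "eef_rot": TCP orientation; "contact_force": force on the tool from outside, world axes, zero at the start; "ft_torque": the same for the moment, N m; "grip_width": finger opening in m; "grasp_force": force on a finger pad.
Only numpy, scipy, OpenCV 4.12 (cv2) and the standard library are available. Lean on these libraries where they do the work, as an engineer would, in place of code of your own. Each camera call takes 0.05 s, during which the arm holds its last target. There are 200 camera calls.

TASK

Set the aluminium cover plate up for marking out: lift it off the drain rack, stand it upright on one of its long thin edges on the black surface plate, its face against the tall side of the angle plate and roughly centred on it, and let go so that it stands by itself. Then set the V-block down on the surface plate, groove up, with one flat end square against the middle of the cover's free face, so that the angle plate, cover and V-block all touch. Set things down gently and leave the carburettor, piston and spanner where they are.

Things in the scene. Friction and masses are not known exactly. Their poses are not given: they have to be found in the camera images.
- cover: loose flat aluminium plate, brass-ringed bore and 4 bolt holes (both faces flat, alike). 100 mm (x), 130 mm (y, long edges), 12 mm thick (z); origin at its centre; about 0.36 kg. Starts on the drain rack, sloped 60 degrees: +x edge low, -x long edge high and free, on the robot's left (+y); +z face looks up and to its right. The high edge projects 20 mm past the rack's rails.
- rack: fixed drain rack holding the cover, low end to the robot's right; origin: centre of its underside, z up. Base 110 (x) x 150 (y) x 6 mm. Two rails, 10 mm wide, at y = -50 and +50 mm, slope 60 degrees down to +x, posts under their tops, lips at their feet 4 mm higher than the cover is thick. The 90 mm between rails is open. Cover's centre starts 5 mm to +x of the origin, 62 mm up.
- fixture: fixed black surface plate 200 x 200 mm, 30 mm high, with a dark steel angle plate bolted on; origin: centre of the surface plate's underside, z up. The angle plate's tall face is 100 mm wide (y -50 to +50), 50 mm high (z 30 to 80 mm), at x = -10 mm, looking along +x, where 110 mm of the surface plate is free. Its upright is 12 mm thick; foot and gussets reach back to x = -82 mm.
- vblock: loose aluminium V-block, 90 mm long (its x), 45 mm wide (y), 40 mm high (z), with a V groove 29 mm wide and 14.5 mm deep along x in its top; both ends (at x = -45 and +45 mm) are flat and alike. Origin at the centre of its underside. About 0.38 kg. Starts on the bench, groove up.
- carburettor: bystander: small aluminium carburettor, 75 by 60 mm and 78 mm high, on the bench beyond the work; origin at the centre of its underside. Leave it.
- piston: bystander: steel-grey piston standing on the bench, 76 mm across and 62 mm high; origin at the centre of its underside. Leave it.
- spanner: bystander: steel spanner 190 mm long lying on the bench along its x. Leave it.
Not all that is in view belongs to the job. Several things have the shape of the cover; the one meant has the colours described above.

How it is judged (in metres and radians):
On the way:
1. the cover stands upright (within 5 degrees) on a long edge on the surface plate, in front of the angle plate's face and within 12 mm of it, centred within 30 mm, untouched by the robot (angle between cover's own z axis and vertical between 1.48353 and 1.65806 rad and angle between cover's own y axis and vertical between 1.50098 and 1.64061 rad and z of cover in the frame of fixture between 0.075 and 0.085 m and x of cover in the frame of fixture between -0.007 and 0.008 m and y of cover in the frame of fixture between -0.03 and 0.03 m and contact force between each of the arm, the fingers and cover below 0.05 N and linear speed of cover below 0.02 m/s), for 0.3 s.
At the end, for the whole second after the job is handed in: Cover on a long edge on the surface plate, within 4 degrees of upright and parallel to the face; V-block beside it on the surface plate, groove up, end-on within 8 degrees; both centred within 30 mm; cover within 4 mm of the face, gaps under 6 mm in all; both released and at rest (angle between cover's own z axis and vertical between 1.50098 and 1.64061 rad and angle between cover's own y axis and vertical between 1.50098 and 1.64061 rad and z of cover in the frame of fixture between 0.075 and 0.085 m and x of cover in the frame of fixture between -0.007 and 0 m and y of cover in the frame of fixture between -0.03 and 0.03 m and angle between the z axis of cover and the x axis of fixture, either way round below 0.0698132 rad and x of vblock in the frame of fixture between 0.043 and 0.053 m and y of vblock in the frame of fixture between -0.03 and 0.03 m and z of vblock in the frame of fixture between 0.026 and 0.034 m and angle between vblock's own z axis and vertical below 0.0872665 rad and angle between the x axis of vblock and the x axis of fixture, either way round below 0.139626 rad and linear speed of each of cover, vblock below 0.01 m/s and angular speed of each of cover, vblock below 0.1 rad/s); the robot touches nothing.
It fails at once if the carburettor is moved by more than 25 mm (distance of carburettor from where it was at the start of the episode above 0.025 m).
It fails at once if the piston is moved by more than 25 mm (distance of piston from where it was at the start of the episode above 0.025 m).
It fails at once if the spanner is moved by more than 25 mm (distance of spanner from where it was at the start of the episode above 0.025 m).
It fails at once if the cover is slammed against the surface plate or angle plate (over 100 N) (contact force between cover and fixture above 100 N).
It fails at once if the V-block is slammed on the surface plate or against the cover (over 100 N) (contact force between vblock and fixture above 100 N or contact force between vblock and cover above 100 N).
It also fails if it takes over 64 s, if anything falls off the work surface, if the arm or the gripper's body presses on something with over 40 N, if the wrist force passes 120 N, or if a joint passes its speed limit or range.

## Working session

There is one attempt and no reset: what is moved stays moved. The work goes in short steps, Python scripts to look and compute and a tool call to move; the robot and the scene stay as the last step left them, time stands still between calls to the robot, and variables do not carry over. Pictures are saved under pics/ and viewed, at most 10 in all, crops included, and the job is handed in when it is done.

Besides the shell and the picture viewer there is one more tool, called after "Call:" in YAML: its name, and indented under it one key for each argument. arm_command: Moves the arm, as the interface text tells. Its arguments: {"type":"object","properties":{"rows":{"type":"array","items":{"type":"array"}},"fingers":{"type":"number"},"squeeze":{"type":"number"}},"required":["rows"]}

```bash
ls; mkdir -p pics; python3 - <<'E'
from plant import env
import cv2,numpy as np
s=env.sense();print(s)
for n in("scene","top"):
    im=env.grab_frame(n);cv2.imwrite(f"pics/{n}0.png",im[:,:,::-1]);m=env.camera_model(n);print(n,m)
print(env.camera_model("wrist"))
E
```

```text
pics
{'time_s': 0.0, 'qpos': array([ 6.27967107e+01,  1.83538529e+01,  8.97071676e+01,  6.79965533e-05,
        7.20425090e+01, -1.14601616e+00]), 'dq': array([-0.05018824, -0.05109686, -0.00264619,  0.04720323, -0.00939928,
       -0.00778901]), 'tau': array([-1.50418393e-03, -4.12435162e+01, -2.31977141e+01,  7.26153539e-02,
        4.55036620e-02, -1.09290631e-04]), 'tcp_pos': array([0.2525079 , 0.51641413, 0.40389263]), 'eef_rot': array([[-8.98355223e-01,  4.39268949e-01, -8.27039667e-04],
       [ 4.39269726e-01,  8.98353787e-01, -1.60654838e-03],
       [ 3.72673969e-05, -1.80654462e-03, -9.99998368e-01]]), 'contact_force': array([-0.18706646, -0.13912908, -0.31834686]), 'ft_torque': array([ 0.03068212, -0.07085299, -0.03733473]), 'grasp_force': 0.0, 'grip_width': 0.09130114400583013}
scene {'camera_matrix': array([[353.44575976,   0.        , 256.16943375],
       [  0.        , 353.44575976, 196.87377153],
       [  0.        ,   0.        ,   1.        ]]), 'k1': 0.036949140320562394, 'position': array([ 1.07271393, -0.54498623,  0.65407478]), 'orientation': array([[ 0.64713
[... 309 characters left out ...]
1': -0.0852107417555854, 'position': array([ 0.49213119, -0.08124748,  1.14304106]), 'orientation': array([[ 2.61790762e-02,  9.98555839e-01, -4.69136764e-02],
       [-9.99657135e-01,  2.61258992e-02, -1.74642398e-03],
       [-5.18239885e-04,  4.69433111e-02,  9.98897421e-01]])}
{'camera_matrix': array([[342.71962364,   0.        , 253.50975913],
       [  0.        , 342.71962364, 196.64854009],
       [  0.        ,   0.        ,   1.        ]]), 'k1': -0.09721190889829975, 'position': array([0.17785917, 0.55326844, 0.38517185]), 'orientation': array([[ 0.44004606, -0.85863166, -0.26288996],
       [ 0.89797263,  0.4200643 ,  0.13111498],
       [-0.00214878, -0.29376461,  0.95587538]])}
```

View pics/top0.png

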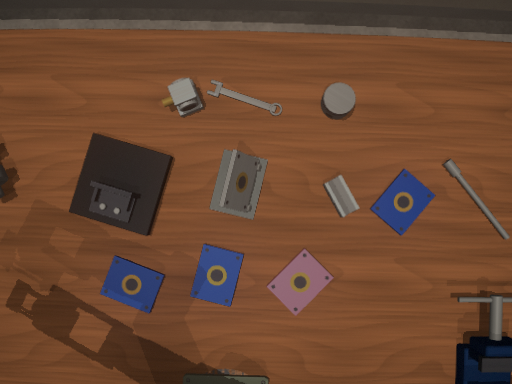

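View pics/scene0.png

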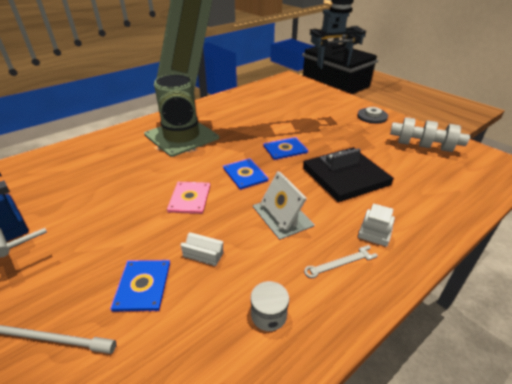

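```bash
cat > h.py <<'E'
import numpy as np,cv2
from plant import env
def ray(m,uv):
    K=m["camera_matrix"];d=np.array([(uv[0]-K[0,2])/K[0,0],(uv[1]-K[1,2])/K[1,1]]);p=d.copy()
    for _ in range(20):p=d/(1+m["k1"]*(p@p))
    return np.array(m["position"]),m["orientation"]@np.array([p[0],-p[1],-1])
def onz(m,uv,z):
    o,d=ray(m,uv);return o+d*(z-o[2])/d[2]
def proj(m,P):
    c=m["orientation"].T@(np.array(P)-m["position"]);s=np.array([c[0],-c[1]])/-c[2];s=s*(1+m["k1"]*(s@s));K=m["camera_matrix"]
    return s*[K[0,0],K[1,1]]+[K[0,2],K[1,2]]
def tri(m1,u1,m2,u2):
    a,d=ray(m1,u1);b,e=ray(m2,u2);A=np.c_[d,-e];t=np.linalg.lstsq(A,b-a,rcond=None)[0]
    p,q=a+d*t[0],b+e*t[1];return (p+q)/2,np.linalg.norm(p-q)
E
python3 - <<'E'
import cv2,numpy as np
t=cv2.imread("pics/top0.png");s=cv2.imread("pics/scene0.png")
def up(i,f):return cv2.resize(i,None,fx=f,fy=f,interpolation=cv2.INTER_CUBIC)
def g(i):return np.clip(((i/255.)**.55)*255,0,255).astype('uint8')
a=up(g(t[125:245,60:180]),3.3);b=up(g(t[140:225,200:370]),2.3)
c=up(g(s[140:260,175:400]),3.4)
cv2.imwrite("pics/c1.png",np.hstack([a,cv2.copyMakeBorder(b,0,a.shape[0]-b.shape[0],4,0,0)]))
cv2.imwrite("pics/c2.png",c);print(a.shape,b.shape,c.shape)
E
```

```text
(396, 396, 3) (195, 391, 3) (408, 765, 3)
```

View pics/c1.png

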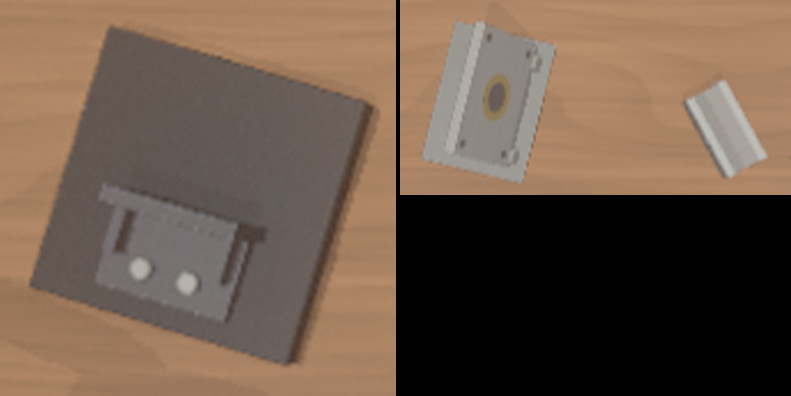

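View pics/c2.png

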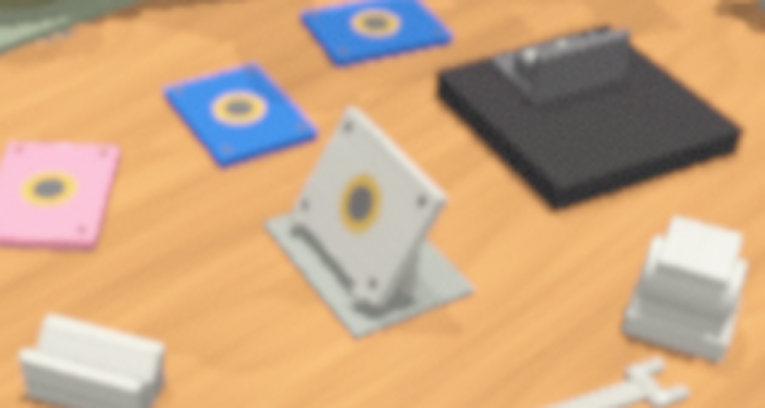

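The crops show the plate top's corners at about (110,28), (363,104), (288,359) and (31,285) in the left crop. The rack base is at (455,22), (556,45), (522,182), (423,157), and the V-block top is at (686,100), (724,81), (767,156), (729,178).

```bash
python3 - <<'E'
from h import *
m=env.camera_model("top")
def A(p):return np.array(p)/3.3+[60,125]-.35
def B(p):return (np.array(p)-[400,0])/2.3+[200,140]-.3
def rep(n,c,f,z):
    P=np.array([onz(m,f(p),z) for p in c]);print(n,P[:,:2].round(4).tolist(),"ctr",P.mean(0).round(4))
    for i in range(len(c)):
        d=P[(i+1)%len(c)]-P[i];print("  ",np.linalg.norm(d).round(4),np.degrees(np.arctan2(d[1],d[0])).round(2))
rep("plate",[(110,28),(363,104),(288,359),(31,285)],A,.03)
rep("angtop",[(105,184),(267,228)],A,.08)
rep("base",[(455,22),(556,45),(522,182),(423,157)],B,.006)
rep("vb",[(686,100),(724,81),(767,156),(729,178)],B,.04)
rep("coveredgetop",[(475,22),(486,22),(455,153),(445,150)],B,.105)
ms=env.camera_model("scene")
S=lambda p:np.array(p)/3.4+[175,140]-.35
o=tri(m,B((497,97)),ms,S((362,203)));print("bore",o)
E
```

```text
plate [[0.676, 0.3355], [0.6243, 0.1465], [0.439, 0.1943], [0.4867, 0.3858]] ctr [0.5565 0.2655 0.03  ]
   0.196 -105.3
   0.1914 165.53
   0.1973 76.0
   0.1959 -14.86
angtop [[0.5585, 0.3151], [0.531, 0.1998]] ctr [0.5448 0.2575 0.08  ]
   0.1185 -103.44
   0.1185 76.56
base [[0.6473, 0.0202], [0.6256, -0.0872], [0.4803, -0.0553], [0.5037, 0.0495]] ctr [ 0.5642 -0.0182  0.006 ]
   0.1096 -101.43
   0.1487 167.6
   0.1074 77.39
   0.1465 -11.55
vb [[0.5686, -0.2214], [0.5892, -0.2601], [0.5135, -0.3057], [0.4901, -0.2671]] ctr [ 0.5404 -0.2636  0.04  ]
   0.0438 -62.02
   0.0883 -148.94
   0.0452 121.24
   0.0908 30.15
coveredgetop [[0.6342, -0.008], [0.6345, -0.0186], [0.5074, 0.0075], [0.51, 0.0172]] ctr [ 5.715e-01 -5.000e-04  1.050e-01]
   0.0106 -88.56
   0.1298 168.41
   0.01 74.86
   0.1268 -11.44
bore (array([ 0.56606452, -0.02820203,  0.0627915 ]), np.float64(0.002889253390476182))
```

```bash
cat >> h.py <<'E'
from scipy.spatial.transform import Rotation as Ro
from scipy.linalg import logm,expm
def H(R,p):
    T=np.eye(4);T[:3,:3]=R;T[:3,3]=p;return T
def cur():
    s=env.sense();return H(s["eef_rot"],s["tcp_pos"])
def plan(T,n,C=None):
    D=np.linalg.inv(cur() if C is None else C)@T
    E=expm(np.real(logm(D))/n);print(n,"rows of",E[:3,3].round(4).tolist(),Ro.from_matrix(E[:3,:3]).as_rotvec(degrees=True).round(2).tolist(),"| total",D[:3,3].round(4),Ro.from_matrix(D[:3,:3]).as_rotvec(degrees=True).round(2))
def az(a):
    a=np.radians(a);return np.array([np.cos(a),np.sin(a),0])
u=np.array([0,0,1.])
r=az(-101.8);cx=.5*r-np.sqrt(.75)*u;cz=np.sqrt(.75)*r+.5*u;cy=np.cross(cz,cx)
Rg=np.c_[-cy,-cz,cx];C0=np.array([.565,-.023,.061]);G=C0-.032*cx
E
python3 - <<'E'
from h import *
plan(H(Rg,G-(.172+.12)*cx),14)
E
```

```text
14 rows of [-0.0323, -0.016, 0.009] [2.13, -0.27, -0.99] | total [-0.4778 -0.1902  0.0627] [ 29.75  -3.74 -13.92]
```

Call:
arm_command:
  rows:
    - [[-0.0323,-0.016,0.009],[2.13,-0.27,-0.99]]
    - [[-0.0323,-0.016,0.009],[2.13,-0.27,-0.99]]
    - [[-0.0323,-0.016,0.009],[2.13,-0.27,-0.99]]
    - [[-0.0323,-0.016,0.009],[2.13,-0.27,-0.99]]
    - [[-0.0323,-0.016,0.009],[2.13,-0.27,-0.99]]
    - [[-0.0323,-0.016,0.009],[2.13,-0.27,-0.99]]
    - [[-0.0323,-0.016,0.009],[2.13,-0.27,-0.99]]
    - [[-0.0323,-0.016,0.009],[2.13,-0.27,-0.99]]
    - [[-0.0323,-0.016,0.009],[2.13,-0.27,-0.99]]
    - [[-0.0323,-0.016,0.009],[2.13,-0.27,-0.99]]
    - [[-0.0323,-0.016,0.009],[2.13,-0.27,-0.99]]
    - [[-0.0323,-0.016,0.009],[2.13,-0.27,-0.99]]
    - [[-0.0323,-0.016,0.009],[2.13,-0.27,-0.99]]
    - [[-0.0323,-0.016,0.009],[2.13,-0.27,-0.99]]
    - [[0,0,0],[0,0,0]]
    - [[0,0,0],[0,0,0]]
    - [[0,0,0],[0,0,0]]
  fingers: 0.3

```text
time_s: 1.8
tcp_pos: [0.5971, 0.1359, 0.342]
eef_rot: [[-0.979, 0.178, -0.102], [0.205, 0.848, -0.489], [-0.0, -0.499, -0.866]]
contact_force: [-0.3, 0.4, 0.1]
grip_width: 0.0642
grasp_force: 0.0
```

```bash
python3 - <<'E'
from h import *
plan(H(Rg,G-(.172+.12)*cx),1)
s=env.sense();print(s["qpos"].round(1),s["grip_width"],s["contact_force"])
m=env.camera_model("wrist");im=env.grab_frame("wrist");np.save("w1.npy",m,allow_pickle=True)
cv2.imwrite("pics/w1.png",cv2.resize(im[:,:,::-1],None,fx=1.5,fy=1.5))
for a in(-.05,.05):
  for b in(-.065,.065):print(a,b,[(proj(m,C0+a*cx+b*cy+z*cz)*1.5).round(0) for z in(.006,-.006)])
E
```

```text
1 rows of [-0.0011, 0.0001, 0.0004] [0.04, -0.02, -0.04] | total [-0.0011  0.0001  0.0004] [ 0.04 -0.02 -0.04]
[ 17.6  27.9  86.6 -26.   82.2 -53.1] 0.06418371207979912 [-0.28793761  0.35056422  0.09946588]
-0.05 -0.065 [array([369., 179.]), array([393., 179.])]
-0.05 0.065 [array([371., 415.]), array([392., 415.])]
0.05 -0.065 [array([372., 168.]), array([390., 168.])]
0.05 0.065 [array([373., 347.]), array([389., 347.])]
```

View pics/w1.png

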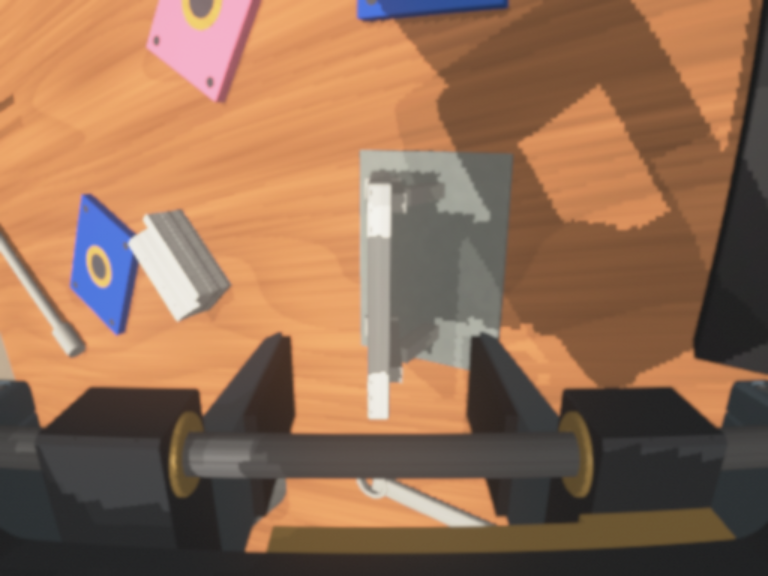

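The wrist view shows the cover edge at columns 368–391, rows 183–419. That is within 2 mm of the prediction (rows 179–415), so I'll advance along the slope and grip.

Call:
arm_command:
  rows:
    - [[-0.003,-0.0005,0.02],[0,0,0]]
    - [[0,0,0.02],[0,0,0]]
    - [[0,0,0.02],[0,0,0]]
    - [[0,0,0.02],[0,0,0]]
    - [[0,0,0.02],[0,0,0]]
    - [[0,0,0.01],[0,0,0]]
    - [[0,0,0.01],[0,0,0]]
    - [[0,0,0],[0,0,0]]
    - [[0,0,0],[0,0,0]]

```text
time_s: 2.75
tcp_pos: [0.5886, 0.076, 0.2391]
eef_rot: [[-0.979, 0.179, -0.101], [0.205, 0.848, -0.489], [-0.002, -0.499, -0.866]]
contact_force: [-0.2, 0.6, 0.9]
grip_width: 0.0639
grasp_force: 0.0
```

Call:
arm_command:
  rows:
    - [[0,0,0],[0,0,0]]
    - [[0,0,0],[0,0,0]]
    - [[0,0,0],[0,0,0]]
    - [[0,0,0],[0,0,0]]
    - [[0,0,0],[0,0,0]]
    - [[0,0,0],[0,0,0]]
    - [[0,0,0],[0,0,0]]
    - [[0,0,0],[0,0,0]]
    - [[0,0,0],[0,0,0]]
    - [[0,0,0],[0,0,0]]
  fingers: 1
  squeeze: 35

```text
time_s: 3.75
tcp_pos: [0.5884, 0.0755, 0.2386]
eef_rot: [[-0.979, 0.179, -0.102], [0.205, 0.847, -0.49], [-0.001, -0.5, -0.866]]
contact_force: [-0.4, -0.3, 1.1]
grip_width: 0.0116
grasp_force: 35.0
```

Call:
arm_command:
  rows:
    - [[0,-0.005,-0.0087],[0,0,0]]
    - [[0,-0.01,-0.0173],[0,0,0]]
    - [[0,-0.01,-0.0173],[0,0,0]]
    - [[0,-0.01,-0.0173],[0,0,0]]
    - [[0,-0.01,-0.0173],[0,0,0]]
    - [[0,-0.01,-0.0173],[0,0,0]]
    - [[0,-0.01,-0.0173],[0,0,0]]
    - [[0,-0.01,-0.0173],[0,0,0]]
    - [[0,0,0],[0,0,0]]
    - [[0,0,0],[0,0,0]]

```text
time_s: 4.75
tcp_pos: [0.5879, 0.0758, 0.3881]
eef_rot: [[-0.979, 0.178, -0.102], [0.205, 0.848, -0.488], [-0.001, -0.499, -0.867]]
contact_force: [-0.7, 0.3, -3.7]
grip_width: 0.0117
grasp_force: 35.0
```

```bash
cat >> h.py <<'E'
F0=np.array([.5565,.2655,0.]);FY=-14.8
def fix(x,y,z):return F0+x*az(FY)+y*az(FY+90)+z*u
def Rp():return np.c_[az(FY+90),az(FY),-u]
E
python3 - <<'E'
from h import *
s=env.sense();print(s["tcp_pos"],s["grip_width"],s["grasp_force"],s["contact_force"])
plan(H(Rp(),fix(.045,0,.354)),18)
E
```

```text
[0.58792364 0.07582156 0.38805734] 0.011712590973307006 34.997373819351196 [-0.7063082   0.34877088 -3.70156358]
18 rows of [0.009, 0.007, -0.0007] [-1.28, 1.35, 5.03] | total [ 0.0248  0.1703 -0.0587] [-22.96  24.23  90.62]
```

Call:
arm_command:
  rows:
    - [[0.009,0.007,-0.0007],[-1.28,1.35,5.03]]
    - [[0.009,0.007,-0.0007],[-1.28,1.35,5.03]]
    - [[0.009,0.007,-0.0007],[-1.28,1.35,5.03]]
    - [[0.009,0.007,-0.0007],[-1.28,1.35,5.03]]
    - [[0.009,0.007,-0.0007],[-1.28,1.35,5.03]]
    - [[0.009,0.007,-0.0007],[-1.28,1.35,5.03]]
    - [[0.009,0.007,-0.0007],[-1.28,1.35,5.03]]
    - [[0.009,0.007,-0.0007],[-1.28,1.35,5.03]]
    - [[0.009,0.007,-0.0007],[-1.28,1.35,5.03]]
    - [[0.009,0.007,-0.0007],[-1.28,1.35,5.03]]
    - [[0.009,0.007,-0.0007],[-1.28,1.35,5.03]]
    - [[0.009,0.007,-0.0007],[-1.28,1.35,5.03]]
    - [[0.009,0.007,-0.0007],[-1.28,1.35,5.03]]
    - [[0.009,0.007,-0.0007],[-1.28,1.35,5.03]]
    - [[0.009,0.007,-0.0007],[-1.28,1.35,5.03]]
    - [[0.009,0.007,-0.0007],[-1.28,1.35,5.03]]
    - [[0.009,0.007,-0.0007],[-1.28,1.35,5.03]]
    - [[0.009,0.007,-0.0007],[-1.28,1.35,5.03]]
    - [[0,0,0],[0,0,0]]
    - [[0,0,0],[0,0,0]]

```text
time_s: 6.75
tcp_pos: [0.5993, 0.2542, 0.3529]
eef_rot: [[0.252, 0.968, -0.004], [0.968, -0.252, -0.002], [-0.003, -0.003, -1.0]]
contact_force: [-0.7, -0.2, -3.5]
grip_width: 0.0117
grasp_force: 35.0
```

```bash
python3 - <<'E'
from h import *
plan(H(Rp(),fix(.045,0,.354)),1)
s=env.sense();print(s["qpos"].round(1),s["tcp_pos"])
m=env.camera_model("wrist");im=env.grab_frame("wrist")
g=(((im/255.)**.6)*255).astype('uint8')
cv2.imwrite("pics/w2.png",cv2.resize(g[:,:,::-1],None,fx=1.5,fy=1.5))
P=lambda *a:(proj(m,fix(*a))*1.5).round(0)
print("plate",[P(a,b,.03) for a,b in((.1,.1),(.1,-.1),(-.1,-.1),(-.1,.1))])
print("ang",[P(a,b,.08) for a,b in((-.01,.05),(-.01,-.05),(-.022,-.05),(-.022,.05))])
print("cover",[P(.045+a,b,z) for z in(.2,.1) for a in(-.006,.006) for b in (.065,-.065)])
E
```

```text
1 rows of [0.0, 0.0007, -0.0011] [-0.17, 0.17, 0.18] | total [ 0.      0.0007 -0.0011] [-0.17  0.17  0.18]
[22.  27.1 83.4 -0.  69.8 36.6] [0.5993381  0.25416503 0.35292464]
plate [array([481., 108.]), array([463., 421.]), array([171., 418.]), array([132., 111.])]
ang [array([272., 207.]), array([283., 389.]), array([261., 389.]), array([248., 208.])]
cover [array([361., 211.]), array([365., 590.]), array([407., 211.]), array([400., 590.]), array([370., 180.]), array([371., 433.]), array([397., 180.]), array([394., 434.])]
```

View pics/w2.png

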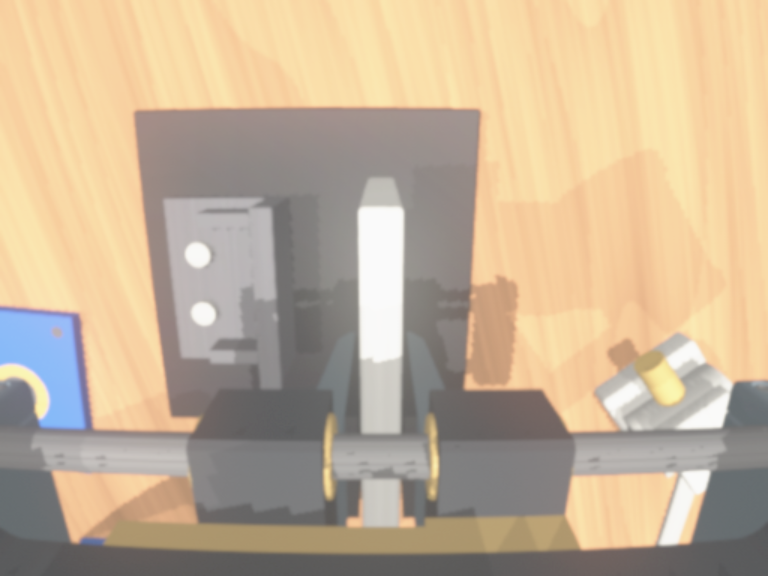

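Call:
arm_command:
  rows:
    - [[0,0,0],[-0.17,0.17,0.18]]
    - [[0,-0.01,0],[0,0,0]]
    - [[0,-0.01,0],[0,0,0]]
    - [[0,-0.01,0],[0,0,0]]
    - [[0,-0.007,0],[0,0,0]]
    - [[0,0,0],[0,0,0]]
    - [[0,0,0.01],[0,0,0]]
    - [[0,0,0.012],[0,0,0]]
    - [[0,0,0.012],[0,0,0]]
    - [[0,0,0.012],[0,0,0]]
    - [[0,0,0.008],[0,0,0]]
    - [[0,0,0.005],[0,0,0]]
    - [[0,0,0.002],[0,0,0]]
    - [[0,0,0],[0,0,0]]
    - [[0,0,0],[0,0,0]]

```text
time_s: 8.3
tcp_pos: [0.5646, 0.2642, 0.294]
eef_rot: [[0.257, 0.966, 0.005], [0.966, -0.257, 0.003], [0.004, 0.004, -1.0]]
contact_force: [0.6, 0.2, -3.2]
grip_width: 0.0119
grasp_force: 35.0
```

Call:
arm_command:
  rows:
    - [[0,0,0.001],[0,0,0]]
    - [[0,0,0.001],[0,0,0]]
    - [[0,0,0.001],[0,0,0]]
    - [[0,0,0],[0,0,0]]

```text
time_s: 8.7
tcp_pos: [0.5643, 0.2641, 0.2904]
eef_rot: [[0.257, 0.966, 0.004], [0.966, -0.257, 0.002], [0.003, 0.003, -1.0]]
contact_force: [1.5, 0.8, -4.4]
grip_width: 0.0117
grasp_force: 35.0
```

Call:
arm_command:
  rows:
    - [[0,0,0.001],[0,0,0]]
    - [[0,0,0.001],[0,0,0]]
    - [[0,0,0.001],[0,0,0]]
    - [[0,0,0],[0,0,0]]
    - [[0,0,0],[0,0,0]]

```text
time_s: 9.2
tcp_pos: [0.5644, 0.2642, 0.2874]
eef_rot: [[0.257, 0.966, 0.004], [0.966, -0.257, 0.002], [0.003, 0.003, -1.0]]
contact_force: [-0.2, 0.2, -3.0]
grip_width: 0.0118
grasp_force: 35.0
```

Call:
arm_command:
  rows:
    - [[0,0,0.001],[0,0,0]]
    - [[0,0,0.001],[0,0,0]]
    - [[0,0,0],[0,0,0]]

```text
time_s: 9.5
tcp_pos: [0.5643, 0.2642, 0.2853]
eef_rot: [[0.257, 0.966, 0.004], [0.966, -0.257, 0.002], [0.003, 0.003, -1.0]]
contact_force: [-0.5, 0.3, -3.7]
grip_width: 0.0119
grasp_force: 35.0
```

Call:
arm_command:
  rows:
    - [[0,0,0.001],[0,0,0]]
    - [[0,0,0],[0,0,0]]

```text
time_s: 9.7
tcp_pos: [0.5644, 0.2642, 0.2843]
eef_rot: [[0.257, 0.966, 0.004], [0.966, -0.257, 0.002], [0.003, 0.003, -1.0]]
contact_force: [-0.5, 0.0, -3.7]
grip_width: 0.0117
grasp_force: 35.0
```

Call:
arm_command:
  rows:
    - [[0,-0.003,0],[0,0,0]]
    - [[0,-0.003,0],[0,0,0]]
    - [[0,-0.002,0],[0,0,0]]
    - [[0,0,0],[0,0,0]]
    - [[0,0,0],[0,0,0]]

```text
time_s: 10.2
tcp_pos: [0.5566, 0.2663, 0.2845]
eef_rot: [[0.257, 0.966, 0.004], [0.966, -0.257, 0.003], [0.004, 0.004, -1.0]]
contact_force: [0.2, 1.0, -3.9]
grip_width: 0.0116
grasp_force: 35.0
```

Call:
arm_command:
  rows:
    - [[0,-0.001,0],[0,0,0]]
    - [[0,-0.001,0],[0,0,0]]
    - [[0,0,0],[0,0,0]]

```text
time_s: 10.5
tcp_pos: [0.5546, 0.2668, 0.2844]
eef_rot: [[0.257, 0.966, 0.004], [0.966, -0.257, 0.002], [0.003, 0.003, -1.0]]
contact_force: [0.1, -0.1, -3.1]
grip_width: 0.0118
grasp_force: 35.0
```

Call:
arm_command:
  rows:
    - [[0,-0.001,0],[0,0,0]]
    - [[0,0,0],[0,0,0]]

```text
time_s: 10.7
tcp_pos: [0.5537, 0.267, 0.2844]
eef_rot: [[0.257, 0.966, 0.004], [0.966, -0.257, 0.002], [0.003, 0.003, -1.0]]
contact_force: [0.3, 1.0, -2.4]
grip_width: 0.012
grasp_force: 35.0
```

Call:
arm_command:
  rows:
    - [[0,-0.001,0],[0,0,0]]
    - [[0,0,0],[0,0,0]]

```text
time_s: 10.9
tcp_pos: [0.5527, 0.2673, 0.2844]
eef_rot: [[0.257, 0.966, 0.004], [0.966, -0.257, 0.002], [0.003, 0.003, -1.0]]
contact_force: [-0.4, -0.2, -3.6]
grip_width: 0.012
grasp_force: 35.0
```

Call:
arm_command:
  rows:
    - [[0,-0.001,0],[0,0,0]]
    - [[0,0,0],[0,0,0]]

```text
time_s: 11.1
tcp_pos: [0.5517, 0.2675, 0.2844]
eef_rot: [[0.257, 0.966, 0.004], [0.966, -0.257, 0.002], [0.003, 0.003, -1.0]]
contact_force: [-0.6, -0.6, -3.4]
grip_width: 0.012
grasp_force: 35.0
```

Call:
arm_command:
  rows:
    - [[0,0,0.001],[0,0,0]]
    - [[0,0,0],[0,0,0]]

```text
time_s: 11.3
tcp_pos: [0.5519, 0.2676, 0.2839]
eef_rot: [[0.257, 0.966, 0.005], [0.966, -0.257, 0.003], [0.004, 0.004, -1.0]]
contact_force: [0.5, -0.6, 0.7]
grip_width: 0.0118
grasp_force: 35.0
```

Call:
arm_command:
  rows:
    - [[0,0,0.001],[0,0,0]]
    - [[0,0,0],[0,0,0]]

```text
time_s: 11.5
tcp_pos: [0.5519, 0.2677, 0.2837]
eef_rot: [[0.258, 0.966, 0.005], [0.966, -0.258, 0.003], [0.004, 0.004, -1.0]]
contact_force: [-1.0, 0.3, 5.0]
grip_width: 0.0119
grasp_force: 35.0
```

Call:
arm_command:
  rows:
    - [[0,0,-0.001],[0,0,0]]
    - [[0,-0.001,0],[0,0,0]]
    - [[0,0,0],[0,0,0]]

```text
time_s: 11.8
tcp_pos: [0.5513, 0.2678, 0.2838]
eef_rot: [[0.257, 0.966, 0.006], [0.966, -0.257, 0.003], [0.004, 0.005, -1.0]]
contact_force: [1.5, 0.9, 1.5]
grip_width: 0.0121
grasp_force: 35.0
```

Call:
arm_command:
  rows:
    - [[0,-0.001,0],[0,0,0]]
    - [[0,0,0],[0,0,0]]

```text
time_s: 12.0
tcp_pos: [0.5508, 0.2679, 0.2838]
eef_rot: [[0.257, 0.966, 0.008], [0.966, -0.257, 0.003], [0.004, 0.007, -1.0]]
contact_force: [5.5, -1.1, 0.3]
grip_width: 0.0113
grasp_force: 35.0
```

Call:
arm_command:
  rows:
    - [[0,-0.001,0],[0,0,0]]
    - [[0,0,0],[0,0,0]]

```text
time_s: 12.2
tcp_pos: [0.5504, 0.268, 0.2838]
eef_rot: [[0.257, 0.966, 0.009], [0.966, -0.257, 0.002], [0.005, 0.009, -1.0]]
contact_force: [6.7, -1.7, -1.2]
grip_width: 0.0118
grasp_force: 35.0
```

Call:
arm_command:
  rows:
    - [[0,0.001,0],[0,0,0]]
    - [[0,0,0],[0,0,0]]

```text
time_s: 12.4
tcp_pos: [0.5509, 0.2679, 0.2838]
eef_rot: [[0.257, 0.966, 0.007], [0.966, -0.257, 0.003], [0.005, 0.006, -1.0]]
contact_force: [5.1, -1.0, -0.1]
grip_width: 0.0119
grasp_force: 35.0
```

Call:
arm_command:
  rows:
    - [[0,0,0],[0,0,0]]
    - [[0,0,0],[0,0,0]]
    - [[0,0,0],[0,0,0]]
    - [[0,0,0],[0,0,0]]
    - [[0,0,0],[0,0,0]]
  fingers: 0.65

```text
time_s: 12.9
tcp_pos: [0.5497, 0.2681, 0.2833]
eef_rot: [[0.257, 0.966, 0.003], [0.966, -0.257, 0.002], [0.003, 0.003, -1.0]]
contact_force: [-1.2, -0.5, 0.2]
grip_width: 0.0319
grasp_force: 0.0
```

```bash
python3 - <<'E'
from h import *
s=env.sense();print(s["time_s"],s["tcp_pos"],s["grip_width"],s["contact_force"],s["eef_rot"].round(4))
im=env.grab_frame("scene");wi=env.grab_frame("wrist")
a=cv2.resize(im[110:220,260:420,::-1],None,fx=2.5,fy=2.5,interpolation=cv2.INTER_CUBIC)
b=cv2.resize(wi[80:330,80:380,::-1],None,fx=1.3,fy=1.3)
h=max(a.shape[0],b.shape[0])
pad=lambda i:cv2.copyMakeBorder(i,0,h-i.shape[0],0,4,0)
o=np.hstack([pad(a),pad(b)]);o=(((o/255.)**.6)*255).astype('uint8')
cv2.imwrite("pics/p1.png",o);print(o.shape)
E
```

```text
12.9 [0.54966536 0.26811376 0.28327754] 0.03191221904170042 [-1.16249074 -0.45781308  0.19684517] [[ 0.2574  0.9663  0.0033]
 [ 0.9663 -0.2575  0.0024]
 [ 0.0032  0.0026 -1.    ]]
(325, 798, 3)
```

View pics/p1.png

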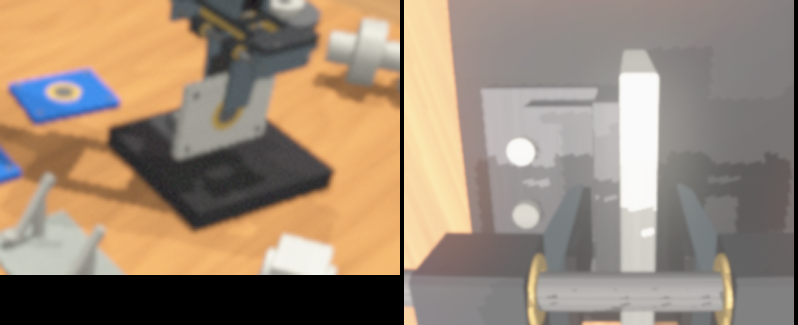

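The cover stands flush against the angle plate: in the right-hand view its edge is at columns 620–658, touching the plate's top. Next I'll retreat upward and go to the V-block.

Call:
arm_command:
  rows:
    - [[0,0,-0.003],[0,0,0]]
    - [[0,0,-0.007],[0,0,0]]
    - [[0,0,-0.01],[0,0,0]]
    - [[0,0,-0.015],[0,0,0]]
    - [[0,0,-0.02],[0,0,0]]
    - [[0,0,-0.02],[0,0,0]]
    - [[0,0,-0.025],[0,0,0]]
    - [[0,0,-0.025],[0,0,0]]
    - [[0,0,0],[0,0,0]]

```text
time_s: 13.9
tcp_pos: [0.5498, 0.268, 0.4135]
eef_rot: [[0.257, 0.966, 0.013], [0.966, -0.258, 0.006], [0.009, 0.01, -1.0]]
contact_force: [-0.0, 0.1, 0.3]
grip_width: 0.032
grasp_force: 0.0
```

```bash
cat >> h.py <<'E'
VY=30.6;V0=np.array([.5404,-.2636,0])
def Rv(a):return np.c_[az(a),az(a-90),-u]
E
python3 - <<'E'
from h import *
print(cur()[:3,3])
plan(H(Rv(VY),V0+.01*az(VY)+.329*u),18)
m=env.camera_model("top");im=env.grab_frame("top")
# refine v-block outline by brightness/low saturation
c=cv2.cvtColor(im,cv2.COLOR_RGB2HSV);k=((c[...,1]<70)&(c[...,2]>90)).astype('uint8')
k[:, :320]=0;k[:,370:]=0;k[:165]=0;k[225:]=0
cs,_=cv2.findContours(k,0,1);q=max(cs,key=cv2.contourArea);r=cv2.minAreaRect(q);print(r)
P=np.array([onz(m,p,.04) for p in cv2.boxPoints(r)]);print(P.round(4),P.mean(0))
for i in range(2):
  d=P[i+1]-P[i];print(np.linalg.norm(d),np.degrees(np.arctan2(d[1],d[0])))
E
```

```text
[0.54983532 0.26795275 0.41346228]
18 rows of [-0.0243, 0.0175, 0.0046] [0.02, -0.04, 2.47] | total [-0.5097  0.1339  0.0811] [ 0.36 -0.75 44.48]
((341.3726806640625, 195.57077026367188), (38.26866149902344, 19.911357879638672), 60.945396423339844)
[[ 0.5674 -0.2199  0.04  ]
 [ 0.5913 -0.2605  0.04  ]
 [ 0.5137 -0.3059  0.04  ]
 [ 0.4899 -0.2652  0.04  ]] [ 0.5405932  -0.26287855  0.04      ]
0.04719505601789973 -59.54287105495167
0.08995189245199928 -149.71867288086074
```

Call:
arm_command:
  rows:
    - [[-0.0243,0.0175,0.0046],[0.02,-0.04,2.47]]
    - [[-0.0243,0.0175,0.0046],[0.02,-0.04,2.47]]
    - [[-0.0243,0.0175,0.0046],[0.02,-0.04,2.47]]
    - [[-0.0243,0.0175,0.0046],[0.02,-0.04,2.47]]
    - [[-0.0243,0.0175,0.0046],[0.02,-0.04,2.47]]
    - [[-0.0243,0.0175,0.0046],[0.02,-0.04,2.47]]
    - [[-0.0243,0.0175,0.0046],[0.02,-0.04,2.47]]
    - [[-0.0243,0.0175,0.0046],[0.02,-0.04,2.47]]
    - [[-0.0243,0.0175,0.0046],[0.02,-0.04,2.47]]
    - [[-0.0243,0.0175,0.0046],[0.02,-0.04,2.47]]
    - [[-0.0243,0.0175,0.0046],[0.02,-0.04,2.47]]
    - [[-0.0243,0.0175,0.0046],[0.02,-0.04,2.47]]
    - [[-0.0243,0.0175,0.0046],[0.02,-0.04,2.47]]
    - [[-0.0243,0.0175,0.0046],[0.02,-0.04,2.47]]
    - [[-0.0243,0.0175,0.0046],[0.02,-0.04,2.47]]
    - [[-0.0243,0.0175,0.0046],[0.02,-0.04,2.47]]
    - [[-0.0243,0.0175,0.0046],[0.02,-0.04,2.47]]
    - [[-0.0243,0.0175,0.0046],[0.02,-0.04,2.47]]
    - [[0,0,0],[0,0,0]]
    - [[0,0,0],[0,0,0]]
  fingers: 0

```text
time_s: 15.95
tcp_pos: [0.5474, -0.2582, 0.3257]
eef_rot: [[0.861, 0.508, -0.01], [0.508, -0.861, -0.002], [-0.01, -0.003, -1.0]]
contact_force: [0.5, 0.6, 0.1]
grip_width: 0.0912
grasp_force: 0.0
```

```bash
python3 - <<'E'
from h import *
plan(H(Rv(VY),V0+.01*az(VY)+.329*u),1)
s=env.sense();print(s["qpos"].round(1),s["grip_width"])
m=env.camera_model("wrist");im=env.grab_frame("wrist")
cv2.imwrite("pics/v1.png",cv2.resize(im[:,:,::-1],None,fx=1.5,fy=1.5))
print([(proj(m,V0+a*az(VY)+b*az(VY+90)+.04*u)*1.5).round(0).tolist() for a,b in((.045,.0225),(.045,-.0225),(-.045,-.0225),(-.045,.0225))])
E
```

```text
1 rows of [0.0012, 0.001, -0.0033] [-0.18, 0.55, -0.05] | total [ 0.0012  0.001  -0.0033] [-0.18  0.55 -0.05]
[-26.3  24.4  92.1  -0.4  63.9  33.4] 0.09122777583413207
[[341.0, 227.0], [427.0, 227.0], [423.0, 382.0], [345.0, 382.0]]
```

View pics/v1.png

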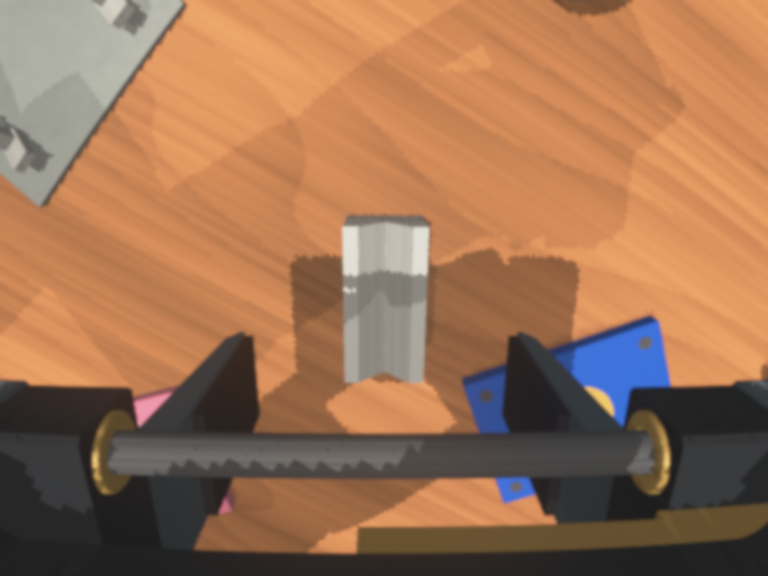

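The V-block top corners are at (342,226), (429,226), (425,382) and (346,382), within 1–2 px of the prediction. Descending to grip it.

Call:
arm_command:
  rows:
    - [[0.0012,0.001,-0.0033],[-0.18,0.55,-0.05]]
    - [[0,0,0.02],[0,0,0]]
    - [[0,0,0.025],[0,0,0]]
    - [[0,0,0.025],[0,0,0]]
    - [[0,0,0.02],[0,0,0]]
    - [[0,0,0.02],[0,0,0]]
    - [[0,0,0.01],[0,0,0]]
    - [[0,0,0.007],[0,0,0]]
    - [[0,0,0.003],[0,0,0]]
    - [[0,0,0],[0,0,0]]
    - [[0,0,0],[0,0,0]]
  fingers: 0.2

```text
time_s: 17.1
tcp_pos: [0.55, -0.2585, 0.2008]
eef_rot: [[0.86, 0.51, 0.003], [0.51, -0.86, -0.002], [0.002, 0.003, -1.0]]
contact_force: [0.2, 0.5, -0.0]
grip_width: 0.0731
grasp_force: 0.0
```

Call:
arm_command:
  rows:
    - [[0,0,0],[0,0,0]]
    - [[0,0,0],[0,0,0]]
    - [[0,0,0],[0,0,0]]
    - [[0,0,0],[0,0,0]]
    - [[0,0,0],[0,0,0]]
    - [[0,0,0],[0,0,0]]
  fingers: 1
  squeeze: 35

```text
time_s: 17.7
tcp_pos: [0.5496, -0.2584, 0.2001]
eef_rot: [[0.86, 0.51, 0.002], [0.51, -0.86, -0.001], [0.001, 0.002, -1.0]]
contact_force: [0.3, 1.4, 1.6]
grip_width: 0.0449
grasp_force: 34.9
```

Call:
arm_command:
  rows:
    - [[0,0,-0.01],[0,0,0]]
    - [[0,0,-0.02],[0,0,0]]
    - [[0,0,-0.025],[0,0,0]]
    - [[0,0,-0.025],[0,0,0]]
    - [[0,0,-0.025],[0,0,0]]
    - [[0,0,-0.025],[0,0,0]]
    - [[0,0,-0.02],[0,0,0]]
    - [[0,0,0],[0,0,0]]

```text
time_s: 18.5
tcp_pos: [0.5498, -0.2584, 0.3529]
eef_rot: [[0.86, 0.51, 0.007], [0.51, -0.86, -0.004], [0.004, 0.007, -1.0]]
contact_force: [0.9, -0.7, -3.8]
grip_width: 0.0444
grasp_force: 34.9
```

```bash
python3 - <<'E'
from h import *
s=env.sense();print(s["time_s"],s["tcp_pos"],s["grip_width"],s["grasp_force"],s["contact_force"])
# grasp 55 mm from cover face when touching; hover at x = .002+.055+.03
plan(H(Rv(FY),fix(.1,0,.35)),20)
E
```

```text
18.5 [ 0.54983393 -0.25841135  0.35287833] 0.044415361045159876 34.91595134139061 [ 0.91141688 -0.70704549 -3.81656704]
20 rows of [0.0093, -0.0244, 0.0001] [0.01, -0.02, 2.27] | total [ 0.3431 -0.3759  0.0016] [ 0.29 -0.38 45.47]
```

Call:
arm_command:
  rows:
    - [[0.0093,-0.0244,0.0001],[0.01,-0.02,2.27]]
    - [[0.0093,-0.0244,0.0001],[0.01,-0.02,2.27]]
    - [[0.0093,-0.0244,0.0001],[0.01,-0.02,2.27]]
    - [[0.0093,-0.0244,0.0001],[0.01,-0.02,2.27]]
    - [[0.0093,-0.0244,0.0001],[0.01,-0.02,2.27]]
    - [[0.0093,-0.0244,0.0001],[0.01,-0.02,2.27]]
    - [[0.0093,-0.0244,0.0001],[0.01,-0.02,2.27]]
    - [[0.0093,-0.0244,0.0001],[0.01,-0.02,2.27]]
    - [[0.0093,-0.0244,0.0001],[0.01,-0.02,2.27]]
    - [[0.0093,-0.0244,0.0001],[0.01,-0.02,2.27]]
    - [[0.0093,-0.0244,0.0001],[0.01,-0.02,2.27]]
    - [[0.0093,-0.0244,0.0001],[0.01,-0.02,2.27]]
    - [[0.0093,-0.0244,0.0001],[0.01,-0.02,2.27]]
    - [[0.0093,-0.0244,0.0001],[0.01,-0.02,2.27]]
    - [[0.0093,-0.0244,0.0001],[0.01,-0.02,2.27]]
    - [[0.0093,-0.0244,0.0001],[0.01,-0.02,2.27]]
    - [[0.0093,-0.0244,0.0001],[0.01,-0.02,2.27]]
    - [[0.0093,-0.0244,0.0001],[0.01,-0.02,2.27]]
    - [[0.0093,-0.0244,0.0001],[0.01,-0.02,2.27]]
    - [[0.0093,-0.0244,0.0001],[0.01,-0.02,2.27]]

```text
time_s: 20.5
tcp_pos: [0.6531, 0.2407, 0.3447]
eef_rot: [[0.967, -0.256, -0.009], [-0.256, -0.967, -0.0], [-0.009, 0.003, -1.0]]
contact_force: [0.2, -0.4, -3.9]
grip_width: 0.045
grasp_force: 34.9
```

Call:
arm_command:
  rows:
    - [[0,0,0],[0,0,0]]
    - [[0,0,0],[0,0,0]]
    - [[0,0,0],[0,0,0]]

```text
time_s: 20.8
tcp_pos: [0.6526, 0.2392, 0.3458]
eef_rot: [[0.967, -0.254, -0.008], [-0.254, -0.967, -0.0], [-0.008, 0.002, -1.0]]
contact_force: [-0.6, -0.4, -4.1]
grip_width: 0.0447
grasp_force: 34.9
```

```bash
python3 - <<'E'
from h import *
plan(H(Rv(FY),fix(.1,0,.35)),1)
s=env.sense();print(s["time_s"],s["tcp_pos"],s["qpos"].round(1),s["contact_force"])
m=env.camera_model("top");im=env.grab_frame("top");ms=env.camera_model("scene");sc=env.grab_frame("scene")
f=lambda i:(((cv2.resize(i[...,::-1],None,fx=2.5,fy=2.5,interpolation=cv2.INTER_CUBIC)/255.)**.6)*255).astype('uint8')
cv2.imwrite("pics/t2.png",np.hstack([f(im[120:250,55:185]),f(sc[100:230,260:440])]))
A=lambda p:((p-[55,120])*2.5).round(0).tolist()
print("cover top pred",[A(proj(m,fix(a,b,.13))) for a in(-.01,.002) for b in(.065,-.065)])
E
```

```text
1 rows of [0.0003, -0.0009, -0.0042] [0.14, 0.45, 0.06] | total [ 0.0003 -0.0009 -0.0042] [0.14 0.45 0.06]
20.8 [0.65261757 0.2391649  0.3457821 ] [1.920e+01 3.140e+01 7.690e+01 1.000e-01 7.210e+01 1.238e+02] [-0.60037491 -0.35279912 -4.12914564]
cover top pred [[53.0, 141.0], [193.0, 183.0], [57.0, 128.0], [197.0, 169.0]]
```

View pics/t2.png

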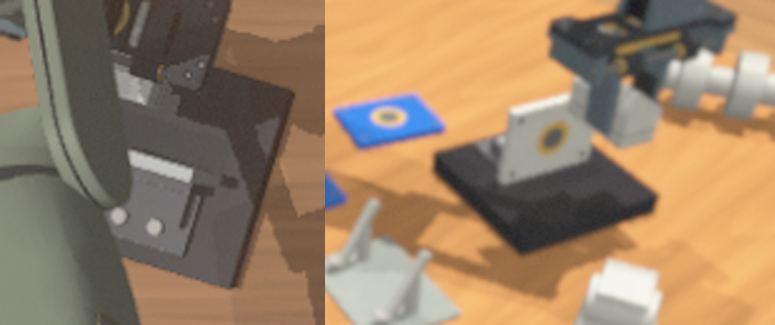

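The cover's top edge ends at (193,182)–(195,168), right where predicted for flush contact. Next I'll bring the V-block to a 10 mm gap and lower it.

Call:
arm_command:
  rows:
    - [[0,-0.001,0],[0.14,0.45,0.06]]
    - [[-0.011,0,0],[0,0,0]]
    - [[-0.011,0,0],[0,0,0]]
    - [[-0.011,0,0],[0,0,0]]
    - [[0,0,0],[0,0,0]]
    - [[0,0,0.01],[0,0,0]]
    - [[0,0,0.02],[0,0,0]]
    - [[0,0,0.02],[0,0,0]]
    - [[0,0,0.02],[0,0,0]]
    - [[0,0,0.015],[0,0,0]]
    - [[0,0,0.01],[0,0,0]]
    - [[0,0,0.007],[0,0,0]]
    - [[0,0,0.003],[0,0,0]]
    - [[0,0,0],[0,0,0]]
    - [[0,0,0],[0,0,0]]
    - [[0,0,0],[0,0,0]]

```text
time_s: 22.5
tcp_pos: [0.622, 0.2494, 0.2429]
eef_rot: [[0.967, -0.255, 0.004], [-0.255, -0.967, 0.002], [0.004, -0.003, -1.0]]
contact_force: [-0.1, -0.3, -3.9]
grip_width: 0.0448
grasp_force: 34.9
```

Call:
arm_command:
  rows:
    - [[0,0,0.002],[0,0,0]]
    - [[0,0,0.002],[0,0,0]]
    - [[0,0,0.002],[0,0,0]]
    - [[0,0,0.002],[0,0,0]]
    - [[0,0,0.001],[0,0,0]]
    - [[0,0,0.001],[0,0,0]]
    - [[0,0,0],[0,0,0]]
    - [[0,0,0],[0,0,0]]

```text
time_s: 23.3
tcp_pos: [0.6218, 0.2494, 0.2321]
eef_rot: [[0.967, -0.255, 0.003], [-0.255, -0.967, 0.001], [0.002, -0.002, -1.0]]
contact_force: [0.4, -0.3, -4.2]
grip_width: 0.0447
grasp_force: 34.9
```

Call:
arm_command:
  rows:
    - [[0,0,0.001],[0,0,0]]
    - [[0,0,0],[0,0,0]]

```text
time_s: 23.5
tcp_pos: [0.6217, 0.2494, 0.231]
eef_rot: [[0.967, -0.255, 0.003], [-0.255, -0.967, 0.001], [0.002, -0.002, -1.0]]
contact_force: [0.5, -0.8, -4.5]
grip_width: 0.0451
grasp_force: 34.9
```

Call:
arm_command:
  rows:
    - [[0,0,0.001],[0,0,0]]
    - [[0,0,0],[0,0,0]]

```text
time_s: 23.7
tcp_pos: [0.6218, 0.2494, 0.2303]
eef_rot: [[0.967, -0.255, 0.003], [-0.255, -0.967, 0.002], [0.003, -0.002, -1.0]]
contact_force: [-1.1, -0.7, -3.8]
grip_width: 0.0452
grasp_force: 34.9
```

Call:
arm_command:
  rows:
    - [[0,0,0.001],[0,0,0]]
    - [[0,0,0],[0,0,0]]

```text
time_s: 23.9
tcp_pos: [0.6218, 0.2494, 0.2302]
eef_rot: [[0.967, -0.255, 0.003], [-0.255, -0.967, 0.002], [0.003, -0.002, -1.0]]
contact_force: [-1.3, -1.3, 4.0]
grip_width: 0.0448
grasp_force: 34.9
```

Call:
arm_command:
  rows:
    - [[0,0,-0.001],[0,0,0]]
    - [[-0.002,0,0],[0,0,0]]
    - [[-0.002,0,0],[0,0,0]]
    - [[-0.002,0,0],[0,0,0]]
    - [[-0.002,0,0],[0,0,0]]
    - [[0,0,0],[0,0,0]]

```text
time_s: 24.5
tcp_pos: [0.6139, 0.2516, 0.2302]
eef_rot: [[0.967, -0.255, 0.003], [-0.255, -0.967, 0.002], [0.002, -0.002, -1.0]]
contact_force: [1.7, 1.0, 0.2]
grip_width: 0.0449
grasp_force: 34.9
```

Call:
arm_command:
  rows:
    - [[-0.001,0,0],[0,0,0]]
    - [[0,0,0],[0,0,0]]

```text
time_s: 24.7
tcp_pos: [0.6131, 0.2518, 0.2302]
eef_rot: [[0.967, -0.255, 0.003], [-0.255, -0.967, 0.002], [0.003, -0.002, -1.0]]
contact_force: [1.6, 0.3, -0.0]
grip_width: 0.0448
grasp_force: 34.9
```

Call:
arm_command:
  rows:
    - [[-0.001,0,0],[0,0,0]]
    - [[0,0,0],[0,0,0]]

```text
time_s: 24.9
tcp_pos: [0.6122, 0.252, 0.2302]
eef_rot: [[0.967, -0.255, 0.003], [-0.255, -0.967, 0.002], [0.003, -0.002, -1.0]]
contact_force: [2.9, -0.3, 0.7]
grip_width: 0.0449
grasp_force: 34.9
```

Call:
arm_command:
  rows:
    - [[-0.001,0,0],[0,0,0]]
    - [[0,0,0],[0,0,0]]

```text
time_s: 25.1
tcp_pos: [0.6113, 0.2522, 0.2302]
eef_rot: [[0.967, -0.255, 0.004], [-0.255, -0.967, 0.001], [0.003, -0.002, -1.0]]
contact_force: [3.8, -0.5, 0.6]
grip_width: 0.0449
grasp_force: 34.9
```

Call:
arm_command:
  rows:
    - [[-0.001,0,0],[0,0,0]]
    - [[0,0,0],[0,0,0]]

```text
time_s: 25.3
tcp_pos: [0.6107, 0.2523, 0.2303]
eef_rot: [[0.967, -0.255, 0.005], [-0.255, -0.967, 0.001], [0.004, -0.003, -1.0]]
contact_force: [5.3, -0.5, 0.7]
grip_width: 0.0449
grasp_force: 34.9
```

Call:
arm_command:
  rows:
    - [[-0.001,0,0],[0,0,0]]
    - [[0,0,0],[0,0,0]]

```text
time_s: 25.5
tcp_pos: [0.6103, 0.2524, 0.2303]
eef_rot: [[0.967, -0.255, 0.007], [-0.255, -0.967, 0.001], [0.006, -0.003, -1.0]]
contact_force: [7.2, -1.8, 0.3]
grip_width: 0.0447
grasp_force: 34.9
```

```bash
python3 - <<'E'
from h import *
s=env.sense();p=s["tcp_pos"]-F0
print(s["tcp_pos"],"fx",p@az(FY),"fy",p@az(FY+90),s["contact_force"])
E
```

```text
[0.61030288 0.25243868 0.23034538] fx 0.055354346630309685 fy 0.00111572807518257 [ 7.2160612  -1.75923737  0.28459162]
```

Call:
arm_command:
  rows:
    - [[0.001,0,0],[0,0,0]]
    - [[0,0,0],[0,0,0]]

```text
time_s: 25.7
tcp_pos: [0.6107, 0.2523, 0.2302]
eef_rot: [[0.967, -0.255, 0.005], [-0.255, -0.967, 0.002], [0.004, -0.003, -1.0]]
contact_force: [6.0, -0.6, 0.0]
grip_width: 0.045
grasp_force: 34.9
```

Call:
arm_command:
  rows:
    - [[0,0,0],[0,0,0]]
    - [[0,0,0],[0,0,0]]
    - [[0,0,0],[0,0,0]]
    - [[0,0,0],[0,0,0]]
    - [[0,0,0],[0,0,0]]
  fingers: 0.25

```text
time_s: 26.2
tcp_pos: [0.6099, 0.2525, 0.2299]
eef_rot: [[0.967, -0.255, 0.002], [-0.255, -0.967, 0.001], [0.002, -0.002, -1.0]]
contact_force: [-0.5, -0.4, 0.7]
grip_width: 0.0685
grasp_force: 0.0
```

Call:
arm_command:
  rows:
    - [[0,0,-0.003],[0,0,0]]
    - [[0,0,-0.007],[0,0,0]]
    - [[0,0,-0.01],[0,0,0]]
    - [[0,0,-0.02],[0,0,0]]
    - [[0,0,-0.02],[0,0,0]]
    - [[0,0,-0.02],[0,0,0]]
    - [[0,0,-0.02],[0,0,0]]
    - [[0.02,0,-0.02],[0,0,0]]
    - [[0.03,0,-0.02],[0,0,0]]
    - [[0.03,0,-0.02],[0,0,0]]
    - [[0,0,0],[0,0,0]]
    - [[0,0,0],[0,0,0]]

```text
time_s: 27.4
tcp_pos: [0.687, 0.2315, 0.3908]
eef_rot: [[0.967, -0.256, 0.003], [-0.256, -0.967, 0.002], [0.002, -0.003, -1.0]]
contact_force: [-0.6, 0.1, -0.8]
grip_width: 0.0683
grasp_force: 0.0
```

```bash
python3 - <<'E'
from h import *
s=env.sense();print(s["time_s"],s["tcp_pos"],s["contact_force"])
m=env.camera_model("wrist");w=env.grab_frame("wrist");sc=env.grab_frame("scene")
g=lambda i:(((i[...,::-1]/255.)**.6)*255).astype('uint8')
a=g(w);b=cv2.resize(g(sc[105:225,290:410]),(288,288),interpolation=cv2.INTER_CUBIC)
o=np.hstack([a,cv2.copyMakeBorder(b,0,a.shape[0]-288,0,0,0)]);cv2.imwrite("pics/f1.png",o)
print("cover top",[proj(m,fix(a,b,.13)).round(0).tolist() for a in(-.01,.002) for b in(.065,-.065)])
print("vb top",[proj(m,fix(a,b,.07)).round(0).tolist() for a in(.002,.092) for b in(.0225,-.0225)])
print("angle",[proj(m,fix(a,b,.08)).round(0).tolist() for a in(-.01,-.022) for b in(.05,-.05)])
E
```

```text
27.4 [0.68704711 0.23149022 0.39084911] [-0.62986222  0.08846831 -0.80832476]
cover top [[183.0, 362.0], [328.0, 362.0], [182.0, 352.0], [329.0, 352.0]]
vb top [[234.0, 311.0], [277.0, 311.0], [232.0, 232.0], [279.0, 232.0]]
angle [[206.0, 327.0], [304.0, 327.0], [207.0, 336.0], [303.0, 336.0]]
```

View pics/f1.png

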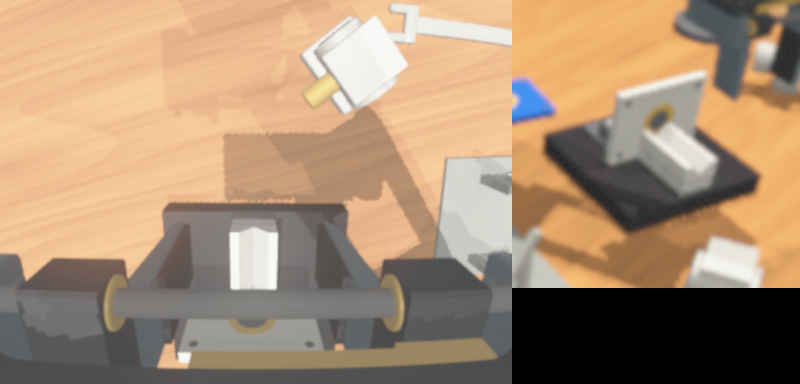

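The V-block's outer top edge is at row 232, columns 230–279. That matches contact with its centre at fixture x ≈ 47 mm. The scene view shows the cover upright and both parts in line, so I'm handing in.

```bash
python3 -c "
from plant import env
print(env.finish_job())"
```

```text
the job is handed in; nothing more can be done
None
```

I handed the job in at about 27.5 s. The cover stands upright against the angle plate and the V-block, groove up, sits end-on against its free face. The last pictures and force readings agree with that, but no verdict came back.

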